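# Load the square test bar in the clamp fixture and latch the guard door

### The job

Take the square-shank test bar out of its storage sleeve and slide its shank into the bore of the clamp fixture, past the side spring plunger, until it is fully home with the shoulder of its wide head against the holder; only the shank can be gripped in the sleeve, so you will need to lay the bar down and take it again by the head. Then push the fixture's hinged guard door shut until it seats on its catch and stays shut. Do not push the travel cup, the spare jaw or the spanner out of place.

Things in the scene. Friction and masses are not known exactly. Their poses are not given: they have to be found in the camera images.
- bar: loose steel bar, 140 mm, 0.3-0.6 kg. Origin: on its axis at the shoulder. +x along the shank: 80 mm, 22x22 mm square, last 8 mm a 17x17 nose, 2 mm side grooves (y) 45 mm from the shoulder. Head to -x: 60 long, 40 wide (y), 22 high (z); lies flat on z faces, may be upside down. At first the head is inside the sleeve, the bare shank sticks out level, axis 111 mm over the bench
- sleeve: dark steel sleeve on a post, fixed to the bench, 78x66 mm, 133 high. Origin: centre of its underside. The bar's head lies loosely in its pocket (64 deep, 46 wide, 27 high, closed above, floor 100 mm up), open to sleeve -x, where the shank points; the bar comes free when drawn 62 mm along sleeve -x. Free bench to lay it on: x 0.5-0.62, y -0.2, between two steel chucks 141 mm high
- fixture: grey fixed clamp fixture: riser, base plate (190x148 mm, top 160 mm over the bench), holder block with square bore at the back, low guard open above. Origin: on the bench under the bore's mouth; +x: the way the bar slides in, z up; yaw varies. Guard walls 130 mm apart inside (y -65 to 65), walls and door end 235 mm up; door in front, x = -85. Chucks near it reach 141, the black one 176 mm up
- bore_mouth (a point): centre of the bore's mouth, 200 mm over the bench, axes as the fixture. Bore 25x25 mm, 86 deep, flared from 33 mm in its first 6 mm. Bar home: its origin here, x along fixture x, shoulder touching. A ball plunger in the +y wall 45 mm inside yields to a 10-20 N push, shoves the bar 1.5 mm to -y, drops in the groove at home. Home head ends 60 mm before the mouth, shut door is 80 mm before it
- door (a joint): guard door angle, rad: 0 = shut and seated on the catch; grows as it opens toward fixture -x (1.571: straight out along -x), to 2.2. Starts 1.5-2.1, stays where left. A spring roller catch resists from about 0.12 rad (about 10 N at the free edge), is passed near 0.05, then pulls the door to 0; stopped short, it springs back out. A bar well out of the bore blocks the door
- door_hinge (a point): on the door's upright hinge axis, 200 mm over the bench: fixture x -85, y +70 mm. Frame turns with the door (axes as the fixture when shut): the panel reaches 138 mm along its -y, is 10 mm thick (x -5 to 5), from 164 to 235 mm over the bench; outer face looks to its -x. A small upright bar handle stands 20 mm off, 122 mm from the hinge
- door_push (a point): on the door's outer face, 200 mm over the bench, 90 mm from the hinge: a good place to push, toward +x of its own frame; axes as door_hinge
- cup: bystander: white lidded travel cup, 84 mm across, 121 mm high, loose. Origin: centre of its underside
- spare_jaw: bystander: steel soft jaw block, 34 x 72 x 28 mm, loose. Origin: centre of its underside
- spanner: bystander: combination spanner lying flat, 196 mm long, loose. Origin: centre of its underside
Not all that is in view belongs to the job. What is shaped like the bar but red is not meant.

How it is judged:
On the way, in this order (a step that is already met when the one before it is completed fails the run):
1. the bar is fully home in the bore while the door is still open (distance between bar and bore_mouth below 0.006 m and x of bar in the frame of bore_mouth above -0.004 m and angle between the x axis of bar and the x axis of fixture, either way round below 0.1 rad and value of joint door above 0.3 rad), for 0.2 s.
2. the door is shut and seated on its catch (value of joint door below 0.025 rad), for 0.2 s.
At the end, for the whole second after the job is handed in: the bar is at rest fully home in the bore (shoulder within 4 mm of the mouth, bar origin within 6 mm of the mouth's centre, in line with the bore within 0.1 rad) and the door is shut on its catch (angle under 0.025 rad) (distance between bar and bore_mouth below 0.006 m and x of bar in the frame of bore_mouth above -0.004 m and angle between the x axis of bar and the x axis of fixture, either way round below 0.1 rad and linear speed of bar below 0.02 m/s and value of joint door below 0.025 rad); the robot touches nothing.
It fails at once if the travel cup is pushed more than 30 mm out of place (distance of cup from where it was at the start of the episode above 0.03 m).
It fails at once if the spare jaw is pushed more than 30 mm out of place (distance of spare_jaw from where it was at the start of the episode above 0.03 m).
It fails at once if the spanner is pushed more than 30 mm out of place (distance of spanner from where it was at the start of the episode above 0.03 m).
It also fails if it takes over 72 s, if anything falls off the work surface, if the arm or the gripper's body presses on something with over 40 N, if the wrist force passes 120 N, or if a joint passes its speed limit or range.

### The arm

A 6-joint arm with a two-finger parallel gripper is mounted at the origin on a cart in front of the work surface, level with it; the furniture and walls round the work are solid. World frame = base frame: x ahead of the robot, y to its left, z up, the work surface at z = 0. Lengths are in m, angles in rad, forces in N, time in s.
With the tool pointing down it reaches from about 0.3 to 1 m from the base axis. Payload 5.1 kg.
Tool frame: the origin (TCP) lies at the very end of the fingers, on their centre line; the grasp point (between the pads) lies 19 mm behind it; z points along the fingers, y is the line along which they close (so a half turn about z gives the same grasp; the last joint's range is limited). The gripper opens to 95 mm and grips with 3 to 60 N. Pads are 20 mm wide; open, the fingers measure 119 mm over their backs; the gripper's body (75 mm by 180 mm) begins 59 mm behind the grasp point.
Start: joints at [-1.315, 0.124, 1.65, -0, 1.367, -0.083], TCP at [0.216, -0.613, 0.215] pointing down, gripper open.
Joint ranges: [-2.61, 2.61], [-1.02, 2.33], [0.03, 2.71], [-1.35, 4.49], [0.32, 2.68], [-2.91, 2.91]. Speed limits (rad/s): [2.57, 2.57, 3.14, 3.14, 3.14, 3.14].

### API

Orientations are given as [roll, pitch, yaw] about the fixed x, y, z axes, in that order (R = Rz(yaw) Ry(pitch) Rx(roll)).
In Python, from workcell import observe, read_camera, finish_job gives the robot as it stands.
- The arm moves only by the tool play_rows, never from a script. Its argument "moves" is a list of rows, each an object with "travel": the shift along the tool's x, y, z in cm, a list of three; "roll": the turn about the tool's z in degrees. In form: [{"travel": [tx, ty, tz], "roll": roll}, ...]. A call has 1 to 10 rows; each row is the pose to reach, as a shift and turn from the pose commanded when the call began, along the tool's axes at that moment; what a row does not reach only later rows make up. A row lasts 1/12 s, in which the tool goes at most 41.7 mm and 7.16 degrees, less where a joint would pass 70% of its speed; a pose out of reach is approached as far as the arm can. A call with a gripper value outside its range is refused whole. "claw" is the finger opening in cm, from 0 to 9.51, set as the call begins (left out, the last holds). The fingers move at their own pace and stop on an object; "force" is the grip in N (left out, the last holds). Time passes only in rows, so rows that repeat a pose let the fingers close. It gives the time, the measured TCP pose, the force, the opening and the grip force at its end, in the units of the state.
- observe(): the state, without advancing time (a new reading comes with each control period).
- read_camera(name): name is "side" or "top" or "wrist"; returns a dict with "frame" (480x640x3 uint8, blue, green, red), "fx", "fy", "cx", "cy" (pixels), "R" (3x3) and "t" (3): a world point X has camera coordinates R X + t; the wrist camera has in their place "T_tool_cam" (4x4, takes a point from camera to tool coordinates, whose origin is the TCP and whose axes are the flange's). Camera axes: x right, y down, z forward; pixel columns grow to the right and rows downward; lengths in m; the calibration is good to about 2 mm. A picture is of the moment at which its call begins: read the wrist's pose just before it. There is no depth.
- finish_job(): hands the job in; it is judged then, once.
The state is a dict: "t": time; "joint_positions": joint angles; "joint_velocities": joint speeds; "effort": joint torques, N m; "eef_pos": TCP position; "orientation": TCP orientation; "ft_force": force on the tool from outside, world axes, zero at the start; "torque": the same for the moment, N m; "width": opening from 0.0 (shut) to 1.0 (fully open); "grip_force": force on a finger pad.
Only numpy, scipy, OpenCV 4.12 (cv2) and the standard library are available. Lean on these libraries where they do the work, as an engineer would, in place of code of your own. Each camera call takes 0.05 s, during which the arm holds its last target. There are 200 camera calls.

## Working session

There is one attempt and no reset: what is moved stays moved. The work goes in short steps, Python scripts to look and compute and a tool call to move; the robot and the scene stay as the last step left them, time stands still between calls to the robot, and variables do not carry over. Pictures are saved under pics/ and viewed, at most 10 in all, crops included, and the job is handed in when it is done.

Besides the shell and the picture viewer there is one more tool, called after "Emit:" as a command line: name --argument value ..., lists and objects as JSON in quotes. play_rows: Moves the arm, as the interface text tells. Its arguments: {"type":"object","properties":{"moves":{"type":"array","items":{"type":"object","properties":{"travel":{"type":"array","items":{"type":"number"}},"roll":{"type":"number"}}}},"claw":{"type":"number"},"force":{"type":"number"}},"required":["moves"]}

```bash
ls; mkdir -p pics
python3 - <<'E'
from workcell import observe, read_camera
import cv2, pickle
s=observe();print(s)
for n in("side","top"):
    c=read_camera(n);cv2.imwrite(f"pics/{n}0.png",c["frame"]);pickle.dump(c,open(f"{n}0.pkl","wb"))
    print(n,c["fx"],c["cx"],c["cy"],c["R"],c["t"])
E
```

```text
pics
{'t': 0.0, 'joint_positions': array([-1.31457598e+00,  1.24488884e-01,  1.65166695e+00,  3.01049583e-06,
        1.36752037e+00, -8.26253177e-02]), 'joint_velocities': array([ 9.04020236e-05,  1.52170783e-04, -5.64159942e-04,  2.98642163e-04,
        1.68642132e-04, -9.43183921e-04]), 'effort': array([-7.93867675e-04, -4.17601562e+01, -3.59933066e+01,  7.74356537e-02,
        4.91428014e-02, -1.83954617e-04]), 'eef_pos': array([ 0.21585217, -0.61242612,  0.21340173]), 'orientation': array([-3.13951645e+00, -1.74895310e-04,  3.38844868e-01]), 'ft_force': array([ 0.28587375, -0.36187481,  0.00865923]), 'torque': array([-0.01533292,  0.0237225 , -0.01212548]), 'grip_force': 0.0, 'width': 1.0000709496028353}
side 505.67996161423883 322.8903463770084 237.0293356054519 [[-0.90425351 -0.42688777  0.00961361]
 [-0.23517307  0.47910999 -0.84566379]
 [ 0.35639755 -0.76695531 -0.5336294 ]] [0.48920332 0.33185552 1.12771331]
top 559.3247562721625 318.29594813044906 244.17472544532956 [[ 0.00849932 -0.99995021  0.00522806]
 [-0.97971656 -0.00937389 -0.20016889]
 [ 0.20020793 -0.00342072 -0.97974746]] [-0.15919983  0.62444604  1.81468967]
```

View pics/side0.png

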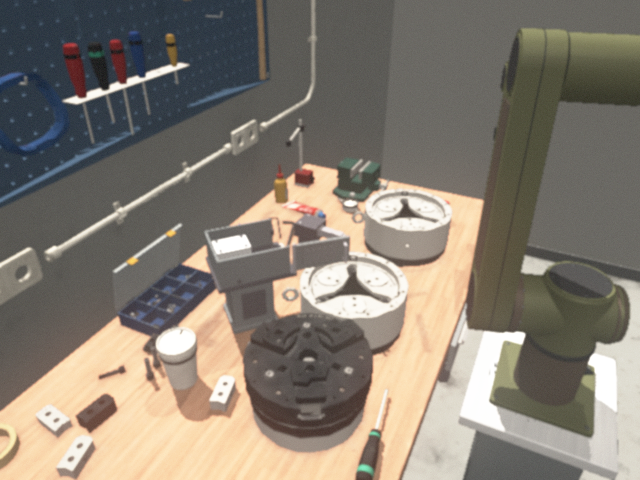

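View pics/top0.png

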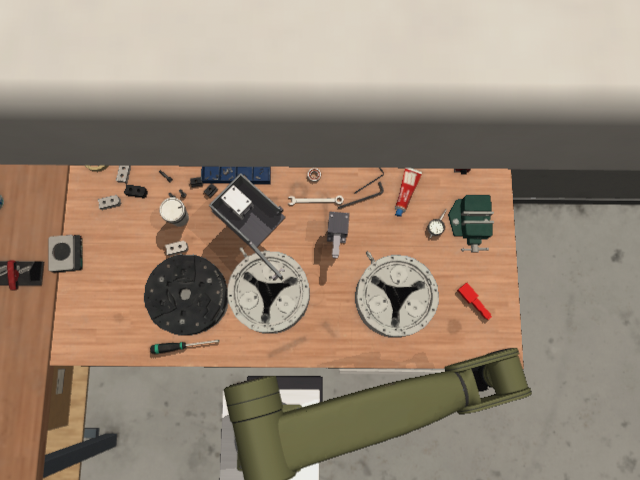

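The side view shows the fixture with its open door (around 250,260), and behind it the sleeve (310,228). In the top view the holder is at (237,200), the door runs (250,243)-(280,277), the sleeve is at (338,225) and the shank end at (336,256). I'll enlarge both.

```bash
python3 - <<'E'
import cv2
a=cv2.imread("pics/top0.png")[165:295,200:360];cv2.imwrite("pics/topc.png",cv2.resize(a,None,fx=4.6,fy=4.6,interpolation=cv2.INTER_CUBIC))
a=cv2.imread("pics/side0.png")[190:340,195:365];cv2.imwrite("pics/sidec.png",cv2.resize(a,None,fx=4,fy=4,interpolation=cv2.INTER_CUBIC))
E
cat > h.py <<'E'
import numpy as np, pickle, cv2
C={n:pickle.load(open(f"{n}0.pkl","rb")) for n in("side","top")}
def ray(c,u,v,R=None,o=None):
    d=np.array([(u-c["cx"])/c["fx"],(v-c["cy"])/c["fy"],1.])
    if R is None: R=c["R"].T; o=-c["R"].T@c["t"]
    return o,R@d
def onz(n,u,v,z):
    o,d=ray(C[n],u,v); return o+d*(z-o[2])/d[2]
def tri(rs):
    A=0;b=0
    for o,d in rs:
        d=d/np.linalg.norm(d);P=np.eye(3)-np.outer(d,d);A=A+P;b=b+P@o
    x=np.linalg.solve(A,b)
    return x,[np.linalg.norm((np.eye(3)-np.outer(d,d)/(d@d))@(x-o)) for o,d in rs]
def two(ut,us): return tri([ray(C["top"],*ut),ray(C["side"],*us)])
def proj(n,X):
    c=C[n];p=c["R"]@X+c["t"];return np.array([c["fx"]*p[0]/p[2]+c["cx"],c["fy"]*p[1]/p[2]+c["cy"]])
E
```

```text
(no output)
```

View pics/topc.png

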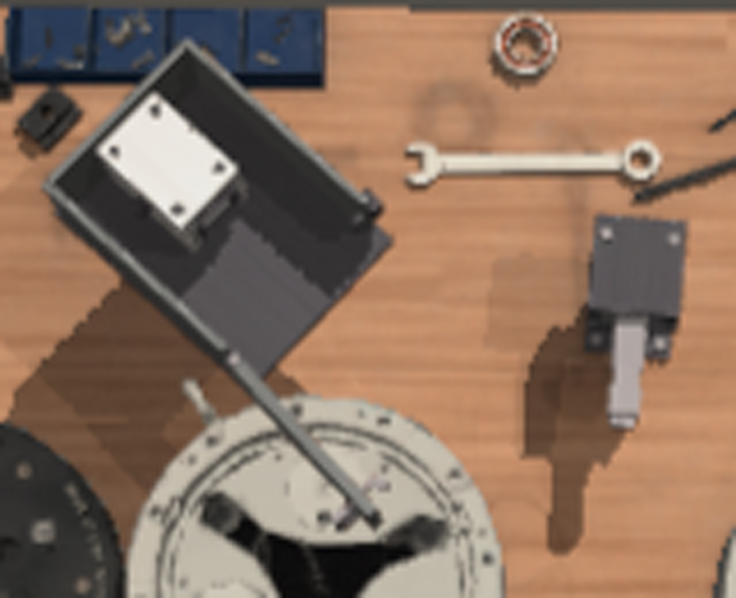

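View pics/sidec.png

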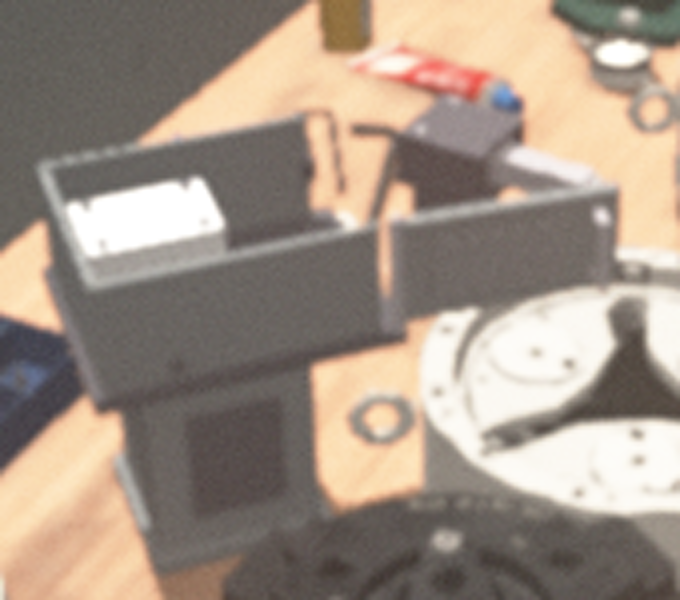

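The crops show these points. Top crop: wall-top corners (45,185) and (187,40), wall fronts (228,355) and (375,205), door tip (375,520), sleeve top (598,217)-(683,315), shank tip (621,418). Side crop: the matching wall corners (95,285) and (42,165), near front (380,225), door tip (615,187), shank tip (600,183).

Run:
```python
from h import *
T=lambda x,y:((x+.5)/4.6-.5+200,(y+.5)/4.6-.5+165)
S=lambda x,y:((x+.5)/4-.5+195,(y+.5)/4-.5+190)
np.set_printoptions(precision=4,suppress=True)
for n,t,s in [("back+y",(45,185),(97,287)),("back-y",(187,40),(42,165)),("front+y",(226,352),(380,225)),("doortip",(376,520),(616,187)),("holderA",(97,150),(85,262)),("holderB",(155,93),(67,205)),("holderC",(243,165),(205,180)),("sleeve far-left",(598,217),(437,97)),("sl",(685,222),None),("sl",(683,315),None),("sl",(590,310),None),("shanktip",(621,418),(590,187))]:
    if s: print(n,*two(T(*t),S(*s)))
    else: print(n,onz("top",*T(*t),.133))
for a in[(45,185),(187,40),(226,352),(376,520)]: print(onz("top",*T(*a),.235))
for a in[(613,320),(648,320),(608,418),(636,418)]: print('shank',onz("top",*T(*a),.122))
# bystanders
for n,u in[("cup",(174,212)),("jaw",(177,247)),("spanL",(291,200)),("spanR",(340,201)),("chuck",(268,292)),("chuck2",(397,295)),("black",(186,295))]:
    print(n,onz("top",*u,{"cup":.121,"jaw":.028,"chuck":.141,"chuck2":.141,"black":.176}.get(n,.005)))
```

```text
back+y [0.7108 0.1838 0.2356] [np.float64(0.0005755999320846944), np.float64(0.0005755999320846101)]
back-y [0.8142 0.0926 0.236 ] [np.float64(6.832711027988461e-05), np.float64(6.832711027973887e-05)]
front+y [0.5994 0.0595 0.2349] [np.float64(0.0011257986257917332), np.float64(0.0011257986257917011)]
doortip [ 0.4909 -0.0415  0.2332] [np.float64(0.003769543828815377), np.float64(0.003769543828815385)]
holderA [0.7404 0.1528 0.2239] [np.float64(0.000982669745866949), np.float64(0.0009826697458669793)]
holderB [0.7796 0.1144 0.2293] [np.float64(0.0012154611740402737), np.float64(0.00121546117404036)]
holderC [0.7273 0.052  0.2271] [np.float64(0.0018410900622904032), np.float64(0.0018410900622904689)]
sleeve far-left [ 0.702  -0.1913  0.1692] [np.float64(0.008683650306935747), np.float64(0.008683650306935908)]
sl [ 0.7171 -0.2513  0.133 ]
sl [ 0.6493 -0.2497  0.133 ]
sl [ 0.6523 -0.184   0.133 ]
shanktip [ 0.5788 -0.2065  0.1165] [np.float64(0.0007230261920475788), np.float64(0.0007230261920475016)]
[0.7116 0.1842 0.235 ]
[0.8144 0.0927 0.235 ]
[0.5983 0.059  0.235 ]
[ 0.487  -0.0427  0.235 ]
shank [ 0.6477 -0.2006  0.122 ]
shank [ 0.6479 -0.2255  0.122 ]
shank [ 0.577  -0.1973  0.122 ]
shank [ 0.5772 -0.2171  0.122 ]
cup [0.7175 0.3219 0.121 ]
jaw [0.6187 0.3287 0.028 ]
spanL [ 0.7956 -0.0563  0.005 ]
spanR [ 0.7937 -0.2289  0.005 ]
chuck [0.4543 0.0043 0.141 ]
chuck2 [ 0.4485 -0.4034  0.141 ]
black [0.4386 0.2545 0.176 ]
```

The triangulated heights (0.235 wall top, 0.117 shank) agree with the text. I'm moving the wrist over the bench near the bar to look closer.

Emit:
play_rows --moves '[{"travel": [3.2,-1.9,-1.0],"roll": -7},{"travel": [6.4,-3.8,-2.0],"roll": -14},{"travel": [9.6,-5.7,-3.0],"roll": -21},{"travel": [12.8,-7.6,-4],"roll": -28},{"travel": [16,-9.5,-5],"roll": -35},{"travel": [19.2,-11.4,-6],"roll": -42},{"travel": [22.4,-13.3,-7],"roll": -49},{"travel": [25.6,-15.2,-8],"roll": -56},{"travel": [28.8,-17.1,-9],"roll": -63},{"travel": [32,-19,-10],"roll": -70}]' --claw 6

```text
t: 0.93
eef_pos: [0.4553, -0.3257, 0.3147]
orientation: [-3.141, -0.0, 1.566]
ft_force: [0.7, -0.7, 0.7]
width: 0.634
grip_force: 0.0
```

Emit:
play_rows --moves '[{"travel": [1.2,1.0,-0.4],"roll": -7},{"travel": [2.4,2.0,-0.8],"roll": -14},{"travel": [3.6,3.0,-1.2],"roll": -21},{"travel": [4.8,4.0,-1.6],"roll": -28},{"travel": [6,5,-2],"roll": -35},{"travel": [7.2,6,-2.4],"roll": -42},{"travel": [8.4,7,-2.8],"roll": -49},{"travel": [9.6,8,-3.2],"roll": -56},{"travel": [10.8,9,-3.6],"roll": -63},{"travel": [12,10,-4],"roll": -70}]'

```text
t: 1.77
eef_pos: [0.5561, -0.2078, 0.3542]
orientation: [3.142, -0.001, 2.788]
ft_force: [1.3, -0.4, -1.0]
width: 0.633
grip_force: 0.0
```

Emit:
play_rows --moves '[{"travel": [0,0,0],"roll": -7},{"travel": [0,0,0],"roll": -14},{"travel": [0,0,0],"roll": -18},{"travel": [0,0,0],"roll": -18},{"travel": [0,0,0],"roll": -18}]'

```text
t: 2.18
eef_pos: [0.5557, -0.2084, 0.3541]
orientation: [3.141, -0.001, 3.095]
ft_force: [-0.3, 0.3, -0.4]
width: 0.632
grip_force: 0.0
```

```bash
cat >> h.py <<'E'
from scipy.spatial.transform import Rotation as Ro
def wrist(tag):
    from workcell import observe, read_camera
    s=observe();c=read_camera("wrist")
    Rt=Ro.from_euler("xyz",s["orientation"]).as_matrix();T=c["T_tool_cam"]
    c["Rw"]=Rt@T[:3,:3];c["o"]=Rt@T[:3,3]+s["eef_pos"];c["s"]=s
    pickle.dump(c,open(f"w{tag}.pkl","wb"));cv2.imwrite(f"pics/w{tag}.png",c["frame"]);return c
def wray(c,u,v): return ray(c,u,v,c["Rw"],c["o"])
def wz(c,u,v,z):
    o,d=wray(c,u,v);return o+d*(z-o[2])/d[2]
E
python3 - <<'E'
from h import *
c=wrist("1");print(c["s"]["eef_pos"],c["s"]["orientation"],c["s"]["t"],c["T_tool_cam"],c["fx"])
E
```

```text
[ 0.55574194 -0.20841564  0.35410769] [ 3.14120871e+00 -8.34140599e-04  3.09454447e+00] 2.1833 [[-3.34457499e-04 -9.64473933e-01 -2.64177820e-01  7.46875269e-02]
 [ 9.99999866e-01 -4.26703607e-04  2.91799864e-04  3.87557465e-04]
 [-3.94158992e-04 -2.64177687e-01  9.64473947e-01 -1.69809533e-01]
 [ 0.00000000e+00  0.00000000e+00  0.00000000e+00  1.00000000e+00]] 409.9184970386261
```

View pics/w1.png

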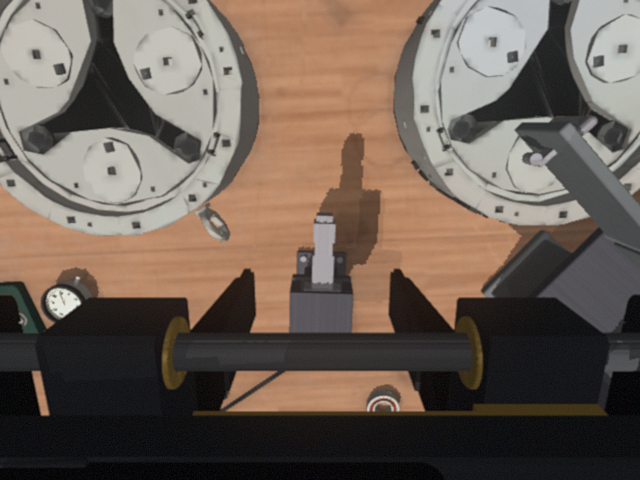

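The wrist view shows the shank from about (324,215) to (322,285), the sleeve top at (290-352, 285-330), and clear bench between the chucks. The gripper body is wide along the tool y axis. Next I measure the shank edges.

Run:
```python
from h import *
np.set_printoptions(precision=4,suppress=True)
c=pickle.load(open("w1.pkl","rb"));f=c["frame"].astype(int);g=f.sum(2)/3
for r in range(208,296,6):
    print(r,[int(x) for x in g[r,304:348:2]], [tuple(f[r,k]) for k in(324,)])
hsv=cv2.cvtColor(c["frame"],cv2.COLOR_BGR2HSV)
m=((hsv[...,1]<45)&(hsv[...,2]>120)).astype(np.uint8);w=np.zeros_like(m);w[205:290,300:350]=1
m&=w
n,l,st,ce=cv2.connectedComponentsWithStats(m);i=1+st[1:,4].argmax();print(st[i])
L=[]
for r in range(st[i][1]+1,st[i][1]+st[i][3],5):
    k=np.where(l[r]==i)[0];
    if len(k)==0: continue
    a=wz(c,k[0]-.5,r,.122);b=wz(c,k[-1]+.5,r,.122);print(r,k[0],k[-1],a[:2],b[:2],(a-b)[1])
```

```text
208 [138, 137, 136, 134, 136, 134, 136, 134, 87, 82, 83, 81, 82, 85, 83, 84, 84, 85, 82, 82, 83, 85] [(np.int64(59), np.int64(80), np.int64(110))]
214 [145, 143, 149, 146, 147, 147, 113, 65, 63, 61, 61, 60, 57, 60, 67, 84, 81, 76, 73, 74, 74, 77] [(np.int64(58), np.int64(60), np.int64(66))]
220 [143, 144, 143, 145, 144, 91, 128, 148, 168, 173, 161, 159, 168, 171, 134, 66, 71, 72, 72, 72, 75, 72] [(np.int64(160), np.int64(158), np.int64(165))]
226 [138, 136, 136, 133, 138, 160, 171, 169, 164, 165, 168, 167, 166, 171, 170, 168, 82, 69, 68, 70, 69, 71] [(np.int64(168), np.int64(165), np.int64(172))]
232 [138, 138, 138, 135, 135, 161, 170, 166, 164, 167, 166, 163, 164, 169, 169, 154, 73, 68, 66, 66, 67, 66] [(np.int64(167), np.int64(164), np.int64(169))]
238 [135, 136, 136, 134, 136, 165, 171, 166, 166, 166, 168, 165, 166, 171, 168, 141, 70, 65, 64, 67, 67, 63] [(np.int64(168), np.int64(165), np.int64(171))]
244 [127, 122, 122, 123, 123, 135, 171, 166, 167, 167, 167, 164, 165, 172, 133, 68, 62, 66, 67, 66, 66, 64] [(np.int64(167), np.int64(165), np.int64(171))]
250 [61, 64, 63, 65, 60, 1
[... 1325 characters left out ...]
29
234 314 334 [ 0.5908 -0.218 ] [ 0.5918 -0.1966] -0.021327086896708813
239 313 334 [ 0.5961 -0.2193] [ 0.5971 -0.1968] -0.02241727372907848
244 315 332 [ 0.6015 -0.2175] [ 0.6024 -0.1991] -0.018402896881376446
249 315 332 [ 0.6068 -0.2178] [ 0.6077 -0.1993] -0.018464801682425286
254 315 332 [ 0.6122 -0.2181] [ 0.6131 -0.1995] -0.018527124367555686
259 312 333 [ 0.6175 -0.2214] [ 0.6186 -0.1987] -0.022720860313580615
264 312 333 [ 0.623  -0.2217] [ 0.624  -0.1989] -0.022798068997801735
269 312 333 [ 0.6285 -0.222 ] [ 0.6295 -0.1991] -0.02287580420317678
274 312 332 [ 0.634  -0.2223] [ 0.635  -0.2004] -0.021910660168746432
279 312 332 [ 0.6396 -0.2226] [ 0.6406 -0.2006] -0.021985882374627813
```

The shank top measures 22 mm wide at z 0.122 (grooves at x≈0.608). That puts the shoulder at (0.653, -0.2127) and the bar axis at 174.9°. I'm gripping about 22 mm from the shoulder.

Emit:
play_rows --moves '[{"travel": [-3,0.1,3.0],"roll": 2.4},{"travel": [-6,0.1,5],"roll": 2.4},{"travel": [-7.4,0.1,8],"roll": 2.4},{"travel": [-7.4,0.1,12],"roll": 2.4},{"travel": [-7.4,0.1,16],"roll": 2.4},{"travel": [-7.4,0.1,20],"roll": 2.4},{"travel": [-7.4,0.1,23],"roll": 2.4},{"travel": [-7.4,0.1,25],"roll": 2.4},{"travel": [-7.4,0.1,26.2],"roll": 2.4},{"travel": [-7.4,0.1,26.2],"roll": 2.4}]'

```text
t: 3.07
eef_pos: [0.6277, -0.2101, 0.0887]
orientation: [3.14, -0.006, 3.053]
ft_force: [-0.5, 0.3, -0.1]
width: 0.63
grip_force: 0.0
```

Emit:
play_rows --moves '[{"travel": [0,0,0],"roll": 0},{"travel": [0,0,0],"roll": 0},{"travel": [0,0,0],"roll": 0},{"travel": [0,0,0],"roll": 0},{"travel": [0,0,0],"roll": 0},{"travel": [0,0,0],"roll": 0},{"travel": [0,0,0],"roll": 0},{"travel": [0,0,0],"roll": 0}]' --claw 1.5 --force 40

```text
t: 3.73
eef_pos: [0.6301, -0.2111, 0.0934]
orientation: [-3.141, 0.001, 3.054]
ft_force: [-1.9, 0.2, 2.5]
width: 0.23
grip_force: 40.0
```

Emit:
play_rows --moves '[{"travel": [0,0,-0.15],"roll": 0},{"travel": [0.5,0,-0.25],"roll": 0},{"travel": [1.2,0,-0.25],"roll": 0},{"travel": [2,0,-0.25],"roll": 0},{"travel": [3,0,-0.25],"roll": 0},{"travel": [4,0,-0.25],"roll": 0},{"travel": [5,0,-0.25],"roll": 0},{"travel": [6,0,-0.25],"roll": 0},{"travel": [7,0,-0.25],"roll": 0},{"travel": [7.5,0,-0.25],"roll": 0}]' --force 60

```text
t: 4.57
eef_pos: [0.5534, -0.2041, 0.095]
orientation: [3.141, -0.001, 3.054]
ft_force: [0.4, 0.1, -5.5]
width: 0.229
grip_force: 60.0
```

Emit:
play_rows --moves '[{"travel": [1.0,0,0],"roll": 0},{"travel": [1.3,0,0],"roll": 0},{"travel": [1.3,0,0],"roll": 0}]'

```text
t: 4.82
eef_pos: [0.5414, -0.2032, 0.0952]
orientation: [3.142, -0.0, 3.054]
ft_force: [0.7, 0.4, -5.1]
width: 0.227
grip_force: 60.0
```

Run:
```python
from h import *
from workcell import read_camera
c=read_camera("side");cv2.imwrite("pics/s2.png",cv2.resize(c["frame"][150:360,190:450],None,fx=2.8,fy=2.8,interpolation=cv2.INTER_CUBIC))
w=wrist("2");print(w["s"]["eef_pos"],w["s"]["ft_force"],w["s"]["torque"],w["s"]["width"])
cv2.imwrite("pics/w2both.png",np.hstack([cv2.resize(c["frame"][150:360,190:450],(390,315)),cv2.resize(w["frame"],(400,315))]))
```

```text
[ 0.54205768 -0.20325951  0.095305  ] [ 0.82694466  0.0610081  -4.46695912] [ 0.05882794 -0.03683127 -0.00565582] 0.22769593299083882
```

View pics/w2both.png

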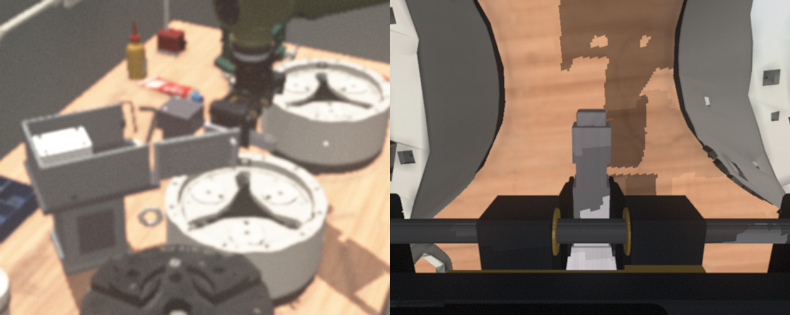

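The bar is held level and clear of the sleeve: head hidden under the gripper, nose at about (590,118) in the right half. I'm checking the chuck radius and the sleeve base before lowering.

Run:
```python
from h import *
np.set_printoptions(precision=4,suppress=True)
T=lambda x,y:((x+.5)/4.6-.5+200,(y+.5)/4.6-.5+165)
print(onz("top",*T(588,348),.01),onz("top",*T(668,362),.01))
for p in[(228,292),(309.5,292),(268,332.5),(357,295),(438,295),(397,336)]: print(onz("top",*p,.141))
w=pickle.load(open("w2.pkl","rb"));
for u in[(502,90),(677,90)]: print(wz(w,(u[0]-390)*1.6,u[1]*480/315,.141),wz(w,(u[0]-390)*1.6,u[1]*480/315,.0))
```

```text
[ 0.6509 -0.1853  0.01  ] [ 0.6408 -0.2454  0.01  ]
[0.4531 0.1306 0.141 ]
[ 0.4555 -0.1268  0.141 ]
[0.3277 0.001  0.141 ]
[ 0.4473 -0.277   0.141 ]
[ 0.4496 -0.5331  0.141 ]
[ 0.3205 -0.4009  0.141 ]
[ 0.4684 -0.2386  0.141 ] [ 0.4694 -0.2866  0.    ]
[ 0.4756 -0.1564  0.141 ] [ 0.4848 -0.1109  0.    ]
```

The suggested gap leaves too little room beside the gripper body (chuck radius ≈0.125). The bench at x≈0.65, y≈-0.365, to the right of the sleeve, is free and wider. I'll lay the bar there.

Emit:
play_rows --moves '[{"travel": [0,0,-3.5],"roll": 0},{"travel": [0,0,-7],"roll": 0},{"travel": [0,0,-10],"roll": 0},{"travel": [-1,-1.5,-11.5],"roll": -1},{"travel": [-3,-4,-11.5],"roll": -3},{"travel": [-5.5,-7,-11.5],"roll": -4},{"travel": [-8,-10,-11.5],"roll": -4},{"travel": [-10,-13,-11.5],"roll": -4},{"travel": [-12,-15.2,-11.5],"roll": -4},{"travel": [-12,-15.2,-11.5],"roll": -4}]'

```text
t: 5.75
eef_pos: [0.6506, -0.3699, 0.208]
orientation: [-3.14, 0.001, 3.122]
ft_force: [-1.1, 0.3, -5.8]
width: 0.225
grip_force: 60.0
```

Emit:
play_rows --moves '[{"travel": [0,0,0],"roll": 0}]'

```text
t: 5.83
eef_pos: [0.649, -0.3663, 0.2083]
orientation: [3.14, -0.002, 3.123]
ft_force: [-1.1, 0.9, -5.0]
width: 0.228
grip_force: 60.0
```

Run:
```python
from h import *
w=wrist("3");print(w["s"]["eef_pos"],w["s"]["orientation"])
from workcell import read_camera
c=read_camera("top");pickle.dump(c,open("top3.pkl","wb"))
cv2.imwrite("pics/w3both.png",np.hstack([cv2.resize(c["frame"][150:360,300:560],(390,315)),cv2.resize(w["frame"],(400,315))]))
```

```text
[ 0.649012   -0.36625115  0.20831474] [ 3.14027457e+00 -1.63090843e-03  3.12315250e+00]
```

View pics/w3both.png

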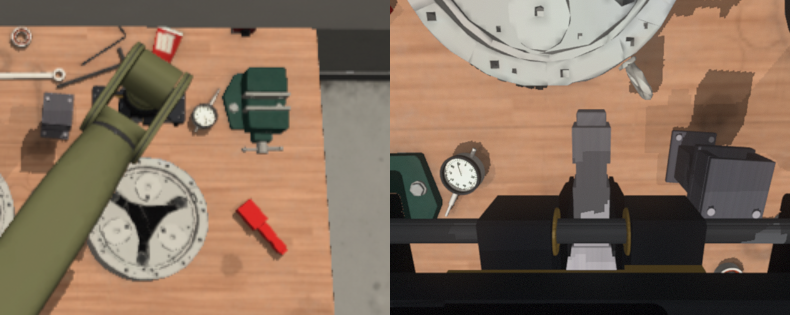

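The bench below is clear; the dial gauge, the stud and the sleeve are all outside the gripper's footprint. Lowering the bar now.

Emit:
play_rows --moves '[{"travel": [0,0,3.5],"roll": 0},{"travel": [0,0,7],"roll": 0},{"travel": [0,0,10.5],"roll": 0},{"travel": [0,0,13.5],"roll": 0},{"travel": [0,0,16],"roll": 0},{"travel": [0,0,18],"roll": 0},{"travel": [0,0,19.5],"roll": 0},{"travel": [0,0,20.2],"roll": 0},{"travel": [0,0,20.4],"roll": 0},{"travel": [0,0,20.4],"roll": 0}]'

```text
t: 6.77
eef_pos: [0.649, -0.365, 0.007]
orientation: [-3.141, 0.001, 3.125]
ft_force: [-0.2, 1.0, -4.6]
width: 0.226
grip_force: 60.0
```

Emit:
play_rows --moves '[{"travel": [0,0,0],"roll": 0},{"travel": [0,0,0],"roll": 0},{"travel": [0,0,0],"roll": 0},{"travel": [0,0,0],"roll": 0}]' --claw 2.8 --force 10

```text
t: 7.1
eef_pos: [0.6501, -0.3661, 0.009]
orientation: [-3.139, 0.004, 3.124]
ft_force: [0.4, 0.6, 0.7]
width: 0.289
grip_force: 0.0
```

Emit:
play_rows --moves '[{"travel": [0,0,0],"roll": 0},{"travel": [0,0,0],"roll": 0},{"travel": [0,0,-4],"roll": 0},{"travel": [0,0,-8],"roll": 0},{"travel": [0,0,-12],"roll": 0},{"travel": [0,0,-12],"roll": 0},{"travel": [0,0,-12],"roll": 0}]' --claw 6.5

```text
t: 7.68
eef_pos: [0.6508, -0.3666, 0.1316]
orientation: [-3.137, 0.007, 3.124]
ft_force: [-0.6, 0.4, -0.5]
width: 0.669
grip_force: 0.0
```

Run:
```python
from h import *
np.set_printoptions(precision=4,suppress=True)
w=wrist("4");print(w["s"]["eef_pos"],w["s"]["orientation"])
c=w;hsv=cv2.cvtColor(c["frame"],cv2.COLOR_BGR2HSV)
m=((hsv[...,1]<45)&(hsv[...,2]>105)).astype(np.uint8)
n,l,st,ce=cv2.connectedComponentsWithStats(m)
for i in range(1,n):
    if st[i][4]>400: print(st[i],ce[i])
```

```text
[ 0.6508 -0.3666  0.1316] [-3.1369  0.0073  3.1243]
[    0     0   486   129 43458] [225.0585  54.977 ]
[ 386   64   79   96 2903] [430.0245 114.0641]
[ 297  156   55  140 5158] [323.7175 234.4271]
[  32  267   63   52 2014] [ 58.9772 289.6122]
[298 297  53   9 424] [323.9976 301.4811]
[298 307  54   9 442] [324.6787 311.3145]
[298 317  53  16 836] [324.2488 324.4486]
```

View pics/w4.png

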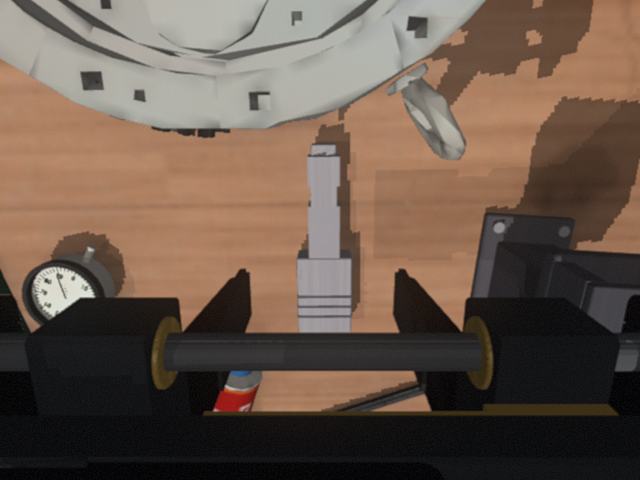

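The bar lies flat: nose at (323,148), shoulder at row 257, head in columns 297-352. Now measuring its pose.

Run:
```python
from h import *
np.set_printoptions(precision=4,suppress=True)
c=pickle.load(open("w4.pkl","rb"));hsv=cv2.cvtColor(c["frame"],cv2.COLOR_BGR2HSV)
m=((hsv[...,1]<45)&(hsv[...,2]>95));m[:,:285]=0;m[:,365:]=0
P=[]
for r in list(range(165,250,7))+list(range(252,332,4)):
    k=np.where(m[r])[0]; a=wz(c,k[0]-.5,r,.022);b=wz(c,k[-1]+.5,r,.022);mid=(a+b)/2;P.append([*mid[:2],r])
    print(r,k[0],k[-1],mid[:2],np.linalg.norm(a-b))
P=np.array(P);q=P[((P[:,2]<195)|(P[:,2]>225))];print(np.polyfit(q[:,0],q[:,1],1))
print("groove",wz(c,323,207,.022))
```

```text
165 307 339 [ 0.6053 -0.365 ] 0.02227150833279626
172 308 339 [ 0.61   -0.3648] 0.021696080130095653
179 308 339 [ 0.6148 -0.3648] 0.02179669549116198
186 309 338 [ 0.6196 -0.3649] 0.020529607921177178
193 311 336 [ 0.6244 -0.365 ] 0.01787561115180351
200 311 337 [ 0.6293 -0.3647] 0.018650237413826393
207 308 339 [ 0.6342 -0.3652] 0.022208666614058015
214 308 339 [ 0.6392 -0.3652] 0.022314104554120678
221 308 339 [ 0.6442 -0.3653] 0.022420548558924027
228 309 339 [ 0.6493 -0.3651] 0.02182377590514499
235 308 339 [ 0.6544 -0.3655] 0.022636512923362644
242 309 339 [ 0.6596 -0.3652] 0.0220350072057368
249 308 339 [ 0.6648 -0.3657] 0.02285667885813101
252 308 339 [ 0.6671 -0.3657] 0.022904415705964912
256 309 339 [ 0.6701 -0.3654] 0.022250368042970245
260 297 351 [ 0.6732 -0.3655] 0.03958700688829356
264 297 351 [ 0.6762 -0.3655] 0.03969817279284974
268 297 351 [ 0.6793 -0.3656] 0.039809964883701726
272 297 351 [ 0.6824 -0.3656] 0.039922388467417455
276 297 351 [ 0.6855 -0.3657] 0.040035448910703327
280 297 351 [ 0.6886 -0.3657] 0.04014915164125915
284 298 351 [ 0.6917 -0.3654] 0.03953099240779768
288 298 351 [ 0.6949 -0.3654] 0.0396439027132901
292 298 351 [ 0.6981 -0.3655] 0.0397574599610882
296 299 331 [ 0.7012 -0.3725] 0.024371287108740345
300 298 351 [ 0.7045 -0.3656] 0.039986537655811866
304 298 350 [ 0.7077 -0.366 ] 0.03935988880412107
308 298 351 [ 0.711  -0.3657] 0.04021827088494417
312 298 351 [ 0.7143 -0.3657] 0.040335147798911564
316 298 322 [ 0.7174 -0.3767] 0.01873437421087362
320 298 350 [ 0.7208 -0.3662] 0.03982009870320622
324 299 350 [ 0.7242 -0.3659] 0.0391828575695658
328 299 350 [ 0.7275 -0.366 ] 0.03929806511500179
[-0.0258 -0.3486]
groove [ 0.6342 -0.3655  0.022 ]
```

The sizes check out (22 and 40 mm at z 0.022). The shoulder is at x 0.672 and the axis at y -0.3655, yaw 179.6°. I'm gripping the head 30 mm behind the shoulder.

Emit:
play_rows --moves '[{"travel": [-2.6,0.1,0],"roll": -0.5},{"travel": [-5.1,0.1,1],"roll": -0.5},{"travel": [-5.1,0.1,4],"roll": -0.5},{"travel": [-5.1,0.1,7],"roll": -0.5},{"travel": [-5.1,0.1,9.5],"roll": -0.5},{"travel": [-5.1,0.1,11],"roll": -0.5},{"travel": [-5.1,0.1,12],"roll": -0.5},{"travel": [-5.1,0.1,12.2],"roll": -0.5},{"travel": [-5.1,0.1,12.2],"roll": -0.5}]'

```text
t: 8.48
eef_pos: [0.6992, -0.3649, 0.0033]
orientation: [3.141, -0.001, 3.133]
ft_force: [-0.2, -0.5, 0.3]
width: 0.681
grip_force: 0.0
```

Emit:
play_rows --moves '[{"travel": [0,0,0],"roll": 0},{"travel": [0,0,0],"roll": 0},{"travel": [0,0,0],"roll": 0},{"travel": [0,0,0],"roll": 0},{"travel": [0,0,0],"roll": 0},{"travel": [0,0,0],"roll": 0}]' --claw 3.3 --force 60

```text
t: 8.98
eef_pos: [0.6999, -0.3655, 0.005]
orientation: [-3.14, 0.001, 3.133]
ft_force: [1.5, -1.0, 1.2]
width: 0.421
grip_force: 60.0
```

Emit:
play_rows --moves '[{"travel": [0,0,-4],"roll": 0},{"travel": [0,0,-8],"roll": 7},{"travel": [0,0,-12],"roll": 14},{"travel": [0,1,-15.5],"roll": 21},{"travel": [0.2,3.5,-18],"roll": 28},{"travel": [0.4,6.5,-20],"roll": 35},{"travel": [0.7,9.5,-22],"roll": 42},{"travel": [1,12.5,-24],"roll": 49},{"travel": [1.2,15.2,-26],"roll": 56},{"travel": [1.5,18,-28],"roll": 63}]'

```text
t: 9.82
eef_pos: [0.6849, -0.1831, 0.2825]
orientation: [-3.139, -0.003, 2.027]
ft_force: [0.8, 0.3, -5.4]
width: 0.418
grip_force: 60.0
```

Emit:
play_rows --moves '[{"travel": [2,0.8,-1.1],"roll": 7},{"travel": [4.1,1.6,-2.3],"roll": 14},{"travel": [6.2,2.4,-3.4],"roll": 21},{"travel": [8.2,3.2,-4.6],"roll": 28},{"travel": [10.3,4.0,-5.7],"roll": 35},{"travel": [12.3,4.8,-6.9],"roll": 42},{"travel": [14.4,5.6,-8],"roll": 49},{"travel": [16.5,6.4,-9.2],"roll": 56},{"travel": [18.5,7.2,-10.3],"roll": 63},{"travel": [20.5,8.1,-11.5],"roll": 68}]'

```text
t: 10.65
eef_pos: [0.6659, 0.0359, 0.397]
orientation: [-3.138, 0.003, 0.841]
ft_force: [1.3, -0.4, -6.0]
width: 0.417
grip_force: 60.0
```

Emit:
play_rows --moves '[{"travel": [0,0,0],"roll": 0},{"travel": [0,0,0],"roll": 0},{"travel": [0,0,0],"roll": 0}]'

```text
t: 10.9
eef_pos: [0.6665, 0.0345, 0.397]
orientation: [-3.139, 0.003, 0.848]
ft_force: [0.3, 0.6, -5.5]
width: 0.414
grip_force: 60.0
```

Run:
```python
from h import *
w=wrist("5");print(w["s"]["eef_pos"],w["s"]["orientation"],w["s"]["width"],w["s"]["joint_positions"])
```

```text
[0.66650653 0.03452705 0.39697625] [-3.13930311e+00  2.75798725e-03  8.47612883e-01] 0.41351418316345956 [-2.83548116e-02  1.15080403e-01  1.35976430e+00 -6.55932754e-04
  1.67027249e+00  6.94767797e-01]
```

View pics/w5.png

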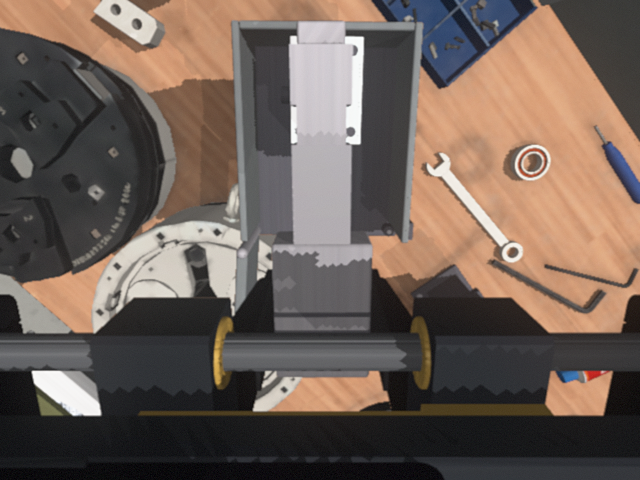

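The wrist view shows the guard wall tops (left x≈233-241, right x≈411-421), the white holder plate (291-363, rows 37-143) under the held shank, and the wall fronts at row ~240. I'm extracting the wall lines at z 0.235.

Run:
```python
from h import *
np.set_printoptions(precision=4,suppress=True)
c=pickle.load(open("w5.pkl","rb"));f=c["frame"].astype(int);g=f.sum(2)//3;sat=f.max(2)-f.min(2)
for r in(60,100,140,180,200):
    print(r,"L",list(g[r,228:256]),"| R",list(g[r,398:426]))
print("frontL",list(g[228:262,241]));print("frontR",list(g[225:262,408]))
print("plate back R",list(g[28:44,355]),"front",list(g[138:152,356]),"right",list(g[100,355:370]),"left",list(g[70,284:298]))
print("back wall",list(g[14:40,260]),list(g[14:40,390]))
```

```text
60 L [np.int64(153), np.int64(155), np.int64(151), np.int64(149), np.int64(128), np.int64(120), np.int64(132), np.int64(138), np.int64(140), np.int64(141), np.int64(139), np.int64(130), np.int64(106), np.int64(89), np.int64(88), np.int64(88), np.int64(88), np.int64(89), np.int64(90), np.int64(89), np.int64(89), np.int64(92), np.int64(90), np.int64(88), np.int64(70), np.int64(62), np.int64(73), np.int64(73)] | R [np.int64(63), np.int64(64), np.int64(60), np.int64(63), np.int64(62), np.int64(62), np.int64(61), np.int64(62), np.int64(62), np.int64(61), np.int64(60), np.int64(61), np.int64(60), np.int64(60), np.int64(66), np.int64(93), np.int64(126), np.int64(143), np.int64(147), np.int64(151), np.int64(154), np.int64(145), np.int64(103), np.int64(53), np.int64(35), np.int64(39), np.int64(36), np.int64(36)]
100 L [np.int64(85), np.int64(85), np.int64(89), np.int64(84), np.int64(85), np.int64(85), np.int64(97), np.int64(122), np.int64(138), np.int64(139), np.int64(141), np.int64(141), np.int64(136), np.int64(119), np.int64(99), np.int64(91), np.int64(89), np.int64(90), np.int64(89), np.in
[... 5050 characters left out ...]
t64(145), np.int64(146), np.int64(145), np.int64(135), np.int64(129), np.int64(136), np.int64(139), np.int64(138), np.int64(136), np.int64(137), np.int64(120), np.int64(97), np.int64(67), np.int64(52), np.int64(49), np.int64(53), np.int64(50), np.int64(51), np.int64(53), np.int64(52), np.int64(52), np.int64(53), np.int64(53)] [np.int64(40), np.int64(38), np.int64(38), np.int64(39), np.int64(40), np.int64(40), np.int64(36), np.int64(61), np.int64(116), np.int64(143), np.int64(147), np.int64(145), np.int64(147), np.int64(144), np.int64(138), np.int64(120), np.int64(87), np.int64(59), np.int64(55), np.int64(56), np.int64(57), np.int64(57), np.int64(57), np.int64(61), np.int64(57), np.int64(55)]
```

Run:
```python
from h import *
np.set_printoptions(precision=4,suppress=True)
c=pickle.load(open("w5.pkl","rb"))
L=np.array([wz(c,u,r,.235)[:2] for u,r in[(240.2,60),(241.6,100),(243.2,140),(245.2,180)]])
R=np.array([wz(c,u,r,.235)[:2] for u,r in[(413,60),(410.8,100),(408.1,140),(405.8,180)]])
for P in(L,R):
    d=P[-1]-P[0];print("yaw",np.arctan2(-d[1],-d[0]),P[0],P[-1])
yaw=np.mean([np.arctan2(*(P[0]-P[-1])[::-1]) for P in(L,R)])
e=np.array([np.cos(yaw),np.sin(yaw)]);n=np.array([-e[1],e[0]])
print("yaw",yaw,"yL",(L@n),"yR",(R@n),"width",(L@n).mean()-(R@n).mean())
yc=((L@n).mean()+(R@n).mean())/2
for nm,u,v,z in[("plate front",356,144.2,.228),("plate back",355,36,.228),("plate right",361.3,100,.228),("plate left",289,70,.228),("backwall in",260,28.3,.235),("backwall in",390,30,.235),("wallfrontL",241,240,.235),("wallfrontR",406,238,.235)]:
    p=wz(c,u,v,z)[:2];print(nm,p,"x",p@e,"y",p@n-yc)
print("yc",yc)
# bar in hand
f=c["frame"].astype(int);g=f.sum(2)//3;z=c["s"]["eef_pos"][2]+.006+.011
print("bar z top",z)
for r,a,b in[(170,286,300),(215,286,300),(170,345,360),(215,345,360),(270,265,280),(270,362,378)]: print(r,a,list(map(int,g[r,a:b])))
print(list(map(int,g[236:252,281])))
```

```text
yaw 0.8394685546348039 [0.6983 0.1647] [0.638  0.0975]
yaw 0.8414880974260543 [0.7956 0.0787] [0.7355 0.0115]
yaw 0.8404783260304292 yL [-0.4103 -0.4101 -0.41   -0.4103] yR [-0.5402 -0.5404 -0.5402 -0.5403] width 0.1300682751626503
plate front [0.7238 0.0591] x 0.5268951771904121 y -0.024504155220893276
plate back [0.7749 0.1208] x 0.6069395153102913 y -0.021439895928942243
plate right [0.7488 0.0824] x 0.5609081707354319 y -0.027689744364490343
plate left [0.7212 0.1362] x 0.5825724399958397 y 0.028829240411095303
backwall in [0.7245 0.1706] x 0.6103924797900515 y 0.04926787019125045
backwall in [0.7956 0.1062] x 0.6098723360023371 y -0.04665308967754356
wallfrontL [0.6    0.0636] x 0.4476412870616538 y 0.07066086209119155
wallfrontR [ 0.7053 -0.027 ] x 0.450395436870028 y -0.06820448018453085
yc -0.4752174094352202
bar z top 0.4139762502931906
170 286 [103, 104, 104, 103, 103, 125, 162, 178, 178, 180, 177, 179, 179, 179]
215 286 [103, 103, 105, 105, 104, 106, 124, 160, 176, 178, 177, 176, 176, 177]
170 345 [178, 180, 180, 180, 182, 174, 131, 79, 66, 66, 68, 69, 71, 72, 72]
215 345 [175, 177, 175, 179, 174, 137, 89, 67, 66, 70, 71, 70, 72, 69, 70]
270 265 [198, 164, 98, 49, 40, 46, 56, 86, 100, 101, 99, 101, 99, 98, 97]
270 362 [97, 97, 100, 101, 100, 100, 99, 95, 86, 67, 46, 34, 30, 30, 33, 71]
[74, 72, 76, 81, 85, 84, 82, 92, 124, 155, 165, 171, 176, 176, 178, 172]
```

Run:
```python
from h import *
np.set_printoptions(precision=4,suppress=True)
c=pickle.load(open("w5.pkl","rb"));s=c["s"]
yaw=.8405;e=np.array([np.cos(yaw),np.sin(yaw)]);n=np.array([-e[1],e[0]]);M=.527*e-.4752*n
print("M",M)
mids=[]
for z in(.411,.414,.417):
  for r,a,b in[(170,291.5,351),(215,292.7,350.3)]:
    A=wz(c,a,r,z)[:2];B=wz(c,b,r,z)[:2];m=(A+B)/2;mids.append(m);print(z,r,np.linalg.norm(A-B),"fix",(m-M)@e,(m-M)@n)
d=mids[2]-mids[3];print("bar yaw",np.arctan2(d[1],d[0]))
p=wz(c,281,243.5,.414)[:2];print("shoulder",(p-M)@e,(p-M)@n); t=s["eef_pos"][:2];print("tcp",(t-M)@e,(t-M)@n, "yaw",s["orientation"][2])
```

```text
M [0.7056 0.0756]
0.411 170 0.022459252743391903 fix -0.0001993521457688359 0.003024459060451746
0.411 215 0.022388288509680603 fix -0.01759332628178043 0.002816038610593862
0.414 170 0.02202618279088823 fix 0.00014232742891660255 0.0030180776491083674
0.414 215 0.021956586923153977 fix -0.016916247856607874 0.002813676061113365
0.417 170 0.02159311283838465 fix 0.000484007003602041 0.0030116962377649886
0.417 215 0.021524885336627428 fix -0.0162391694314354 0.0028113135116329424
bar yaw 0.8524817630137784
shoulder -0.028368530394157026 0.018474576387132822
tcp -0.05665802746136383 0.0017007893004845698 yaw 0.8476128832091758
```

The fixture yaw is 0.8405 and the measured wall gap is 130.1 mm. The mouth is at (0.7056, 0.0756). The held bar sits 2.9 mm too far to +y and turned by about 0.01 rad. I'm backing off and lowering in front of the bore with the correction.

Emit:
play_rows --moves '[{"travel": [-3.5,0.1,0],"roll": 0.3},{"travel": [-7,0.2,1],"roll": 0.6},{"travel": [-8.1,0.2,4],"roll": 0.6},{"travel": [-8.1,0.2,8],"roll": 0.6},{"travel": [-8.1,0.2,12],"roll": 0.6},{"travel": [-8.1,0.2,15.5],"roll": 0.6},{"travel": [-8.1,0.2,18],"roll": 0.6},{"travel": [-8.1,0.2,19.5],"roll": 0.6},{"travel": [-8.1,0.2,20.3],"roll": 0.6},{"travel": [-8.1,0.2,20.3],"roll": 0.6}]'

```text
t: 11.78
eef_pos: [0.6128, -0.0279, 0.1923]
orientation: [-3.136, 0.004, 0.835]
ft_force: [-0.7, -0.7, -5.7]
width: 0.417
grip_force: 60.0
```

Emit:
play_rows --moves '[{"travel": [0,0,0],"roll": 0},{"travel": [0,0,0],"roll": 0},{"travel": [0,0,0],"roll": 0},{"travel": [0,0,0],"roll": 0}]'

```text
t: 12.12
eef_pos: [0.6158, -0.0274, 0.1982]
orientation: [3.139, -0.002, 0.836]
ft_force: [0.7, 0.0, -4.8]
width: 0.419
grip_force: 60.0
```

Run:
```python
from h import *
np.set_printoptions(precision=4,suppress=True)
c=wrist("6");s=c["s"];yaw=.8405;e=np.array([np.cos(yaw),np.sin(yaw)]);n=np.array([-e[1],e[0]]);M=np.array([.7056,.0756])
t=s["eef_pos"];print("tcp fix",(t[:2]-M)@e,(t[:2]-M)@n,t[2],s["orientation"],s["ft_force"])
```

```text
tcp fix -0.13660924000253125 -0.0018293123721500643 0.1981539538371697 [ 3.139  -0.0018  0.8363] [ 0.7124  0.0399 -4.8028]
```

View pics/w6.png

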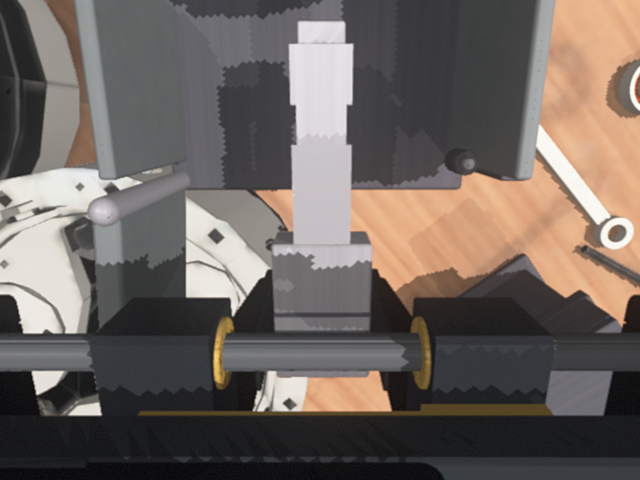

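This view shows the bar in front of the bore, nose tip at (322,22), between the guard walls (outer edges x≈80-97 and 553-530), with the door hinge at (140,195) on the left. I'm comparing the bar's midline with the wall midline numerically.

Run:
```python
from h import *
from workcell import observe
np.set_printoptions(precision=4,suppress=True)
c=pickle.load(open("w6.pkl","rb"));g=cv2.cvtColor(c["frame"],cv2.COLOR_BGR2GRAY).astype(int)
hsv=cv2.cvtColor(c["frame"],cv2.COLOR_BGR2HSV)
for r in(60,110,150): print(r,"L",list(map(int,g[r,74:114])),"\n  R",list(map(int,g[r,505:556])))
for r in(60,75,160,190,220): print(r,list(map(int,g[r,286:298])),list(map(int,g[r,345:357])))
print([observe()["eef_pos"] for _ in range(2)])
```

```text
60 L [81, 84, 83, 87, 85, 85, 84, 89, 104, 123, 138, 149, 152, 149, 153, 153, 152, 153, 154, 155, 157, 154, 152, 150, 149, 140, 128, 115, 103, 102, 97, 100, 99, 100, 99, 101, 100, 100, 100, 97] 
  R [62, 65, 64, 66, 64, 63, 68, 65, 65, 65, 67, 67, 67, 67, 67, 68, 64, 70, 68, 66, 66, 66, 69, 77, 89, 100, 113, 130, 143, 158, 163, 165, 165, 162, 153, 157, 167, 169, 169, 172, 170, 167, 165, 168, 168, 165, 166, 164, 165, 162, 163]
110 L [146, 146, 145, 146, 143, 120, 100, 97, 100, 99, 104, 106, 106, 106, 110, 111, 122, 140, 150, 151, 152, 152, 154, 152, 155, 157, 155, 156, 155, 154, 152, 147, 139, 122, 108, 99, 99, 100, 99, 100] 
  R [63, 65, 65, 67, 66, 70, 68, 68, 66, 66, 69, 69, 69, 69, 69, 68, 71, 80, 92, 104, 117, 133, 147, 161, 165, 167, 169, 170, 168, 168, 170, 173, 173, 173, 168, 164, 163, 163, 169, 172, 173, 173, 173, 171, 173, 171, 169, 168, 165, 165, 165]
150 L [101, 103, 106, 109, 109, 109, 110, 109, 111, 110, 112, 109, 110, 110, 111, 109, 111, 110, 110, 108, 108, 113, 128, 144, 153, 152, 152, 152, 153, 156, 153, 155, 157, 155, 151, 149, 146, 138, 125, 110] 
  R [69, 69, 67, 7
[... 212 characters left out ...]
 247, 247, 248]
60 [103, 101, 120, 180, 218, 223, 222, 223, 225, 227, 226, 227] [227, 224, 225, 223, 223, 226, 228, 188, 121, 76, 72, 74]
75 [101, 102, 111, 156, 206, 222, 221, 222, 222, 224, 226, 227] [225, 224, 224, 223, 222, 226, 225, 171, 101, 65, 64, 68]
160 [69, 69, 68, 65, 74, 126, 180, 199, 198, 197, 197, 196] [198, 198, 198, 199, 200, 195, 142, 80, 66, 69, 68, 69]
190 [181, 182, 183, 180, 180, 180, 191, 198, 196, 196, 198, 197] [197, 197, 196, 196, 197, 187, 177, 173, 177, 178, 179, 182]
220 [170, 165, 165, 165, 165, 165, 175, 188, 194, 196, 195, 194] [194, 195, 195, 194, 196, 193, 190, 187, 190, 190, 192, 194]
[array([ 0.6156, -0.0273,  0.1978]), array([ 0.6156, -0.0273,  0.1978])]
```

Run:
```python
from h import *
np.set_printoptions(precision=4,suppress=True)
c=pickle.load(open("w6.pkl","rb"))
W=lambda u,r,z:wz(c,u,r,z)[:2]
Lw=np.array([W(u,r,.235) for u,r in[(100.5,60),(107.2,110),(112.3,150)]]);Rw=np.array([W(u,r,.235) for u,r in[(531.5,60),(525.5,110),(520.5,150)]])
for P in(Lw,Rw): d=P[0]-P[-1];print(np.arctan2(d[1],d[0]))
d=Lw[0]-Lw[-1]+Rw[0]-Rw[-1];yw=np.arctan2(d[1],d[0]);e=np.array([np.cos(yw),np.sin(yw)]);n=np.array([-e[1],e[0]])
yc=((Lw@n).mean()+(Rw@n).mean())/2;print("yaw",yw,"width",(Lw@n).mean()-(Rw@n).mean())
zt=c["s"]["eef_pos"][2]+.017
B=[(W(a,r,zt),W(b,r,zt)) for r,a,b in[(60,288.8,352.2),(75,289.1,352),(160,291,350.9)]]
for a,b in B: print("bar w",np.linalg.norm(a-b),"y",((a+b)/2)@n-yc)
m=[(a+b)/2 for a,b in B];d=m[0]-m[2];print("bar yaw",np.arctan2(d[1],d[0]),"tcp y",c["s"]["eef_pos"][:2]@n-yc)
```

```text
0.8365640454011392
0.837423386134091
yaw 0.8369944271131724 width 0.1300787180161312
bar w 0.0219877968943939 y -0.0012499539607227494
bar w 0.02200906022568487 y -0.0012580467760057723
bar w 0.0220757263886143 y -0.0013497612500845135
bar yaw 0.8399078234185531 tcp y -0.002406566305105773
```

The bar axis is at z 0.2038 and y -1.3 mm, aligned within 0.003 rad. Correcting down 4 mm and y +0.7 mm, then starting the insertion.

Emit:
play_rows --moves '[{"travel": [0,-0.07,0.2],"roll": 0},{"travel": [0,-0.07,0.4],"roll": 0},{"travel": [1,-0.07,0.4],"roll": 0},{"travel": [2,-0.07,0.4],"roll": 0},{"travel": [2.5,-0.07,0.4],"roll": 0},{"travel": [3,-0.07,0.4],"roll": 0},{"travel": [3.5,-0.07,0.4],"roll": 0},{"travel": [4,-0.07,0.4],"roll": 0},{"travel": [4.5,-0.07,0.4],"roll": 0},{"travel": [5,-0.07,0.4],"roll": 0}]'

```text
t: 13.0
eef_pos: [0.6484, 0.0107, 0.1925]
orientation: [3.141, -0.001, 0.836]
ft_force: [0.1, -0.7, -3.5]
width: 0.418
grip_force: 60.0
```

Emit:
play_rows --moves '[{"travel": [0.4,0,0],"roll": 0},{"travel": [0.8,0,0],"roll": 0},{"travel": [1.1,0,0],"roll": 0},{"travel": [1.4,0,0],"roll": 0},{"travel": [1.6,0,0],"roll": 0},{"travel": [1.6,0,0],"roll": 0}]'

```text
t: 13.5
eef_pos: [0.6592, 0.0222, 0.1924]
orientation: [3.141, -0.001, 0.836]
ft_force: [0.7, -1.3, -3.7]
width: 0.414
grip_force: 60.0
```

Emit:
play_rows --moves '[{"travel": [0.3,0,0],"roll": 0},{"travel": [0.6,0,0],"roll": 0},{"travel": [0.9,0,0],"roll": 0},{"travel": [1.2,0,0],"roll": 0},{"travel": [1.2,0,0],"roll": 0}]'

```text
t: 13.92
eef_pos: [0.6665, 0.0298, 0.1926]
orientation: [3.141, 0.002, 0.835]
ft_force: [-0.7, -3.9, -4.1]
width: 0.42
grip_force: 60.0
```

Emit:
play_rows --moves '[{"travel": [0.3,0,0],"roll": 0},{"travel": [0.6,0,0],"roll": 0},{"travel": [0.9,0,0],"roll": 0},{"travel": [1.2,0,0],"roll": 0},{"travel": [1.5,0,0],"roll": 0},{"travel": [1.5,0,0],"roll": 0}]'

```text
t: 14.42
eef_pos: [0.6765, 0.0409, 0.1925]
orientation: [3.141, 0.002, 0.835]
ft_force: [-1.6, -5.0, -1.7]
width: 0.412
grip_force: 60.0
```

Emit:
play_rows --moves '[{"travel": [0.3,0,0],"roll": 0},{"travel": [0.6,0,0],"roll": 0},{"travel": [0.9,0,0],"roll": 0},{"travel": [1.2,0,0],"roll": 0},{"travel": [1.2,0,0],"roll": 0}]'

```text
t: 14.83
eef_pos: [0.6843, 0.0494, 0.1925]
orientation: [3.141, 0.004, 0.835]
ft_force: [-3.2, -7.6, -1.2]
width: 0.416
grip_force: 60.0
```

Emit:
play_rows --moves '[{"travel": [0.2,0,0],"roll": 0},{"travel": [0.4,0,0],"roll": 0},{"travel": [0.5,0,0],"roll": 0},{"travel": [0.5,0,0],"roll": 0}]'

```text
t: 15.17
eef_pos: [0.6844, 0.0496, 0.1925]
orientation: [-3.14, 0.015, 0.835]
ft_force: [-16.6, -17.1, 3.8]
width: 0.412
grip_force: 60.0
```

Emit:
play_rows --moves '[{"travel": [0.15,0,0],"roll": 0},{"travel": [0.3,0,0],"roll": 0},{"travel": [0.3,0,0],"roll": 0}]'

```text
t: 15.42
eef_pos: [0.685, 0.0503, 0.1924]
orientation: [-3.139, 0.02, 0.835]
ft_force: [-21.6, -20.9, 7.1]
width: 0.413
grip_force: 60.0
```

Contact: a clean axial force of about 30 N with almost no side load, near the expected home position. I'll check the holder face position from this closer wrist view and the top camera.

Run:
```python
from h import *
np.set_printoptions(precision=4,suppress=True)
c=wrist("7");s=c["s"];yaw=.8395;e=np.array([np.cos(yaw),np.sin(yaw)]);n=np.array([-e[1],e[0]]);M=np.array([.7056,.0756])
t=s["eef_pos"];print("tcp fix",(t[:2]-M)@e,(t[:2]-M)@n,t[2],s["orientation"],s["ft_force"])
g=cv2.cvtColor(c["frame"],cv2.COLOR_BGR2GRAY).astype(int)
def px(X):
    p=c["Rw"].T@(np.array(X)-c["o"]);return c["fx"]*p[0]/p[2]+c["cx"],c["fy"]*p[1]/p[2]+c["cy"]
for x,y,z in[(0,0,.228),(0,.02,.228),(0,-.02,.228),(.08,0,.228),(0,0,.211),(-.03,0,.211),(0,.0,.16)]: print((x,y,z),px([*(M+x*e+y*n),z]))
for u in(265,290,320,355,380): print(u,list(map(int,g[180:290:3,u])))
m=(g>225).astype(np.uint8);k,l,st,ce=cv2.connectedComponentsWithStats(m)
for i in range(1,k):
    if st[i][4]>800: print(st[i])
```

```text
tcp fix -0.03259629134463583 -0.0015124470220212749 0.19242274173058416 [-3.139   0.0195  0.8353] [-21.6436 -20.9188   7.0919]
(0, 0, 0.228) (np.float64(318.95187755510887), np.float64(249.52261467838485))
(0, 0.02, 0.228) (np.float64(260.3733366501136), np.float64(249.7413470291642))
(0, -0.02, 0.228) (np.float64(377.5811678219455), np.float64(249.3036928294199))
(0.08, 0, 0.228) (np.float64(317.1316381849163), np.float64(-15.456639752365902))
(0, 0, 0.211) (np.float64(319.3346513529759), np.float64(235.3570198689385))
(-0.03, 0, 0.211) (np.float64(319.8020790813463), np.float64(306.9747135789957))
(0, 0.0, 0.16) (np.float64(320.11764443136116), np.float64(206.38021229012458))
265 [223, 223, 222, 223, 223, 224, 222, 223, 224, 223, 223, 202, 84, 92, 92, 91, 88, 183, 223, 222, 221, 221, 222, 147, 57, 60, 55, 57, 55, 55, 53, 41, 32, 31, 28, 26, 29]
290 [220, 219, 219, 220, 219, 219, 218, 218, 219, 218, 216, 217, 218, 218, 218, 216, 216, 216, 216, 216, 217, 216, 218, 137, 81, 71, 95, 93, 91, 91, 92, 91, 92, 106, 106, 105, 95]
320 [226, 226, 225, 225, 226, 225, 224, 224, 226, 225, 225, 225, 224, 224, 224, 224, 224, 224, 223, 223, 224, 224, 225, 141, 83, 104, 162, 162, 108, 93, 91, 93, 90, 90, 90, 89, 88]
355 [222, 223, 223, 222, 222, 221, 222, 220, 222, 222, 222, 221, 222, 220, 221, 220, 220, 220, 221, 221, 219, 219, 222, 138, 80, 126, 164, 110, 93, 92, 93, 91, 92, 89, 90, 90, 89]
380 [223, 224, 223, 223, 222, 222, 222, 222, 223, 221, 208, 88, 92, 94, 90, 94, 93, 88, 190, 222, 221, 221, 222, 133, 64, 63, 61, 63, 61, 61, 64, 62, 47, 29, 26, 24, 25]
[  222     0   190   249 30184]
```

The block's front edge is 6 mm behind the flared collar (80 mm block, 86 mm bore, and the door tip distance fits this too). So the mouth is about 6 mm nearer and the shoulder is seated. I'm unloading, releasing and rising to verify.

Emit:
play_rows --moves '[{"travel": [-0.4,0,0],"roll": 0},{"travel": [-0.6,0,0],"roll": 0}]'

```text
t: 15.63
eef_pos: [0.6848, 0.0502, 0.1924]
orientation: [-3.141, 0.004, 0.835]
ft_force: [-0.8, -4.5, -2.8]
width: 0.419
grip_force: 60.0
```

Emit:
play_rows --moves '[{"travel": [0,0,0],"roll": 0},{"travel": [0,0,0],"roll": 0},{"travel": [0,0,0],"roll": 0},{"travel": [0,0,0],"roll": 0}]' --claw 6

```text
t: 15.97
eef_pos: [0.6867, 0.0533, 0.1931]
orientation: [3.141, -0.002, 0.837]
ft_force: [0.2, -0.3, -0.3]
width: 0.615
grip_force: 0.0
```

Emit:
play_rows --moves '[{"travel": [0,0,-2],"roll": 0},{"travel": [0,0,-6],"roll": 0},{"travel": [0,0,-10],"roll": 0},{"travel": [-3,0,-14],"roll": 0},{"travel": [-6,0,-16],"roll": 0},{"travel": [-9,0,-16],"roll": 0},{"travel": [-10,0,-16],"roll": 0},{"travel": [-10,0,-16],"roll": 0},{"travel": [-10,0,-16],"roll": 0}]'

```text
t: 16.72
eef_pos: [0.6191, -0.0212, 0.3516]
orientation: [-3.141, -0.001, 0.836]
ft_force: [1.0, 0.6, 1.0]
width: 0.63
grip_force: 0.0
```

Run:
```python
from h import *
np.set_printoptions(precision=4,suppress=True)
c=wrist("8");s=c["s"];yaw=.8395;e=np.array([np.cos(yaw),np.sin(yaw)]);n=np.array([-e[1],e[0]]);M=np.array([.7056,.0756])-.006*e
t=s["eef_pos"];print("tcp fix",(t[:2]-M)@e,(t[:2]-M)@n,t[2],s["orientation"],s["ft_force"],s["t"])
g=cv2.cvtColor(c["frame"],cv2.COLOR_BGR2GRAY).astype(int)
def px(X):
    p=c["Rw"].T@(np.array(X)-c["o"]);return c["fx"]*p[0]/p[2]+c["cx"],c["fy"]*p[1]/p[2]+c["cy"]
for x,y,z in[(0,0,.211),(-.06,0,.211),(-.03,.02,.211),(-.03,-.02,.211)]: print((x,y,z),px([*(M+x*e+y*n),z]))
u,v=map(int,px([*(M-.06*e),.211]));u2,v2=map(int,px([*(M-.03*e),.211]));u3,v3=map(int,px([*M,.211]))
print("end col",v-20,list(map(int,g[v-20:v+20,u-8])));print(list(map(int,g[v-20:v+20,u+8])))
print("mid row",v2,u2-50,list(map(int,g[v2,u2-50:u2-20])),u2+20,list(map(int,g[v2,u2+20:u2+50])))
print("shoulder",v3-20,list(map(int,g[v3-20:v3+20,u3-20])),list(map(int,g[v3-20:v3+20,u3])))
```

```text
tcp fix -0.123847686400997 -0.00024655795616126204 0.3516086077722042 [-3.1408 -0.0005  0.8358] [0.9781 0.5769 0.9514] 16.7167
(0, 0, 0.211) (np.float64(321.82674074496106), np.float64(48.344641339368394))
(-0.06, 0, 0.211) (np.float64(322.1518972862202), np.float64(136.5094950927908))
(-0.03, 0.02, 0.211) (np.float64(294.1475710576114), np.float64(93.71754318298275))
(-0.03, -0.02, 0.211) (np.float64(349.84352345643134), np.float64(93.48335557878093))
end col 116 [98, 100, 141, 165, 170, 169, 167, 170, 168, 167, 169, 167, 170, 169, 168, 170, 170, 169, 164, 141, 92, 64, 59, 62, 64, 74, 90, 100, 99, 99, 98, 99, 99, 99, 99, 101, 99, 99, 101, 100]
[106, 113, 166, 184, 182, 183, 181, 185, 184, 183, 182, 182, 182, 181, 183, 182, 183, 183, 176, 152, 113, 95, 96, 98, 100, 100, 98, 100, 99, 98, 99, 99, 99, 98, 99, 99, 99, 100, 98, 99]
mid row 93 271 [52, 53, 52, 53, 55, 53, 53, 53, 54, 55, 55, 57, 56, 56, 54, 57, 59, 56, 52, 58, 55, 53, 54, 57, 69, 89, 98, 102, 98, 99] 341 [108, 105, 106, 108, 106, 106, 107, 106, 108, 108, 90, 72, 62, 63, 63, 62, 64, 66, 62, 66, 64, 67, 63, 64, 61, 57, 57, 54, 56, 54]
shoulder 28 [235, 235, 235, 237, 238, 202, 130, 84, 79, 74, 66, 65, 84, 94, 91, 75, 64, 66, 64, 56, 58, 85, 117, 156, 176, 179, 180, 177, 177, 178, 176, 179, 178, 178, 178, 179, 178, 175, 178, 176] [244, 243, 243, 245, 246, 225, 149, 96, 90, 85, 81, 93, 95, 99, 96, 80, 72, 72, 77, 101, 107, 113, 148, 183, 195, 195, 192, 193, 193, 192, 194, 194, 193, 193, 191, 192, 190, 193, 193, 193]
```

The head's rear edge lies exactly 60 mm behind the mouth and its side offset is about -1 mm, so the bar is home. Next, planning the door sweep (door angle ≈1.65).

Run:
```python
import numpy as np
np.set_printoptions(precision=2,suppress=True)
S=np.array([-.166,.124])
for th in[1.65,1.5,1.3,1.1,.9,.7,.5,.35,.25,.18,.12,.06,0]:
    d=np.array([-np.sin(th),-np.cos(th)]);o=np.array([-np.cos(th),np.sin(th)])
    p=np.array([-.085,.07])+.085*d+(.005+.010*abs(o[0])+.012*abs(o[1]))*o-S
    print(th,100*np.array([p[0],-p[1]]))
```

```text
1.65 [-0.23  2.96]
1.5 [-0.5   4.24]
1.3 [-0.6   5.82]
1.1 [-0.39  7.45]
0.9 [0.16 9.07]
0.7 [ 1.07 10.59]
0.5 [ 2.31 11.92]
0.35 [ 3.45 12.75]
0.25 [ 4.29 13.2 ]
0.18 [ 4.91 13.46]
0.12 [ 5.46 13.64]
0.06 [ 6.02 13.79]
0 [ 6.6 13.9]
```

Emit:
play_rows --moves '[{"travel": [-1.5,-4,0],"roll": 0},{"travel": [-2.8,-8,0],"roll": 0},{"travel": [-4.2,-12,1],"roll": 0},{"travel": [-4.2,-12.4,5],"roll": 0},{"travel": [-4.2,-12.4,9],"roll": 0},{"travel": [-4.2,-12.4,13],"roll": 0},{"travel": [-4.2,-12.4,15.5],"roll": 0},{"travel": [-4.2,-12.4,16],"roll": 0},{"travel": [-4.2,-12.4,16],"roll": 0},{"travel": [-4.2,-12.4,16],"roll": 0}]' --claw 0 --force 30

```text
t: 17.6
eef_pos: [0.4998, 0.0309, 0.1931]
orientation: [3.141, -0.001, 0.837]
ft_force: [0.0, -0.8, 0.7]
width: 0.021
grip_force: 0.0
```

Emit:
play_rows --moves '[{"travel": [-0.2,1.5,0],"roll": 0},{"travel": [-0.3,3.0,0],"roll": 0},{"travel": [-0.5,4.2,0],"roll": 0},{"travel": [-0.6,5.8,0],"roll": 0},{"travel": [-0.5,6.6,0],"roll": 0},{"travel": [-0.4,7.5,0],"roll": 0},{"travel": [-0.1,8.3,0],"roll": 0},{"travel": [0.2,9.1,0],"roll": 0},{"travel": [0.6,9.9,0],"roll": 0},{"travel": [1.1,10.6,0],"roll": 0}]'

```text
t: 18.43
eef_pos: [0.5856, -0.0327, 0.192]
orientation: [-3.141, 0.0, 0.836]
ft_force: [-1.7, 0.9, 0.7]
width: 0.009
grip_force: 0.6
```

Emit:
play_rows --moves '[{"travel": [0.6,0.7,0],"roll": 0},{"travel": [1.2,1.3,0],"roll": 0},{"travel": [1.8,1.8,0],"roll": 0},{"travel": [2.4,2.1,0],"roll": 0},{"travel": [2.4,2.1,0],"roll": 0}]'

```text
t: 18.85
eef_pos: [0.6179, -0.0283, 0.1921]
orientation: [3.141, -0.001, 0.837]
ft_force: [-0.7, -0.2, -0.3]
width: 0.005
grip_force: 0.0
```

Emit:
play_rows --moves '[{"travel": [0.5,0.3,0],"roll": 0},{"travel": [1.0,0.5,0],"roll": 0},{"travel": [1.5,0.7,0],"roll": 0},{"travel": [2.0,0.9,0],"roll": 0},{"travel": [2.0,0.9,0],"roll": 0}]'

```text
t: 19.27
eef_pos: [0.6359, -0.0201, 0.1921]
orientation: [-3.139, 0.004, 0.837]
ft_force: [-6.4, -2.5, 2.4]
width: 0.006
grip_force: 2.6
```

Emit:
play_rows --moves '[{"travel": [0.4,0.1,0],"roll": 0},{"travel": [0.8,0.2,0],"roll": 0},{"travel": [1.2,0.2,0],"roll": 0},{"travel": [1.5,0.2,0],"roll": 0},{"travel": [1.5,0.2,0],"roll": 0}]'

```text
t: 19.68
eef_pos: [0.6435, -0.0139, 0.1923]
orientation: [-3.136, 0.014, 0.836]
ft_force: [-20.4, -10.8, 7.1]
width: 0.006
grip_force: 11.2
```

Emit:
play_rows --moves '[{"travel": [0.3,0,0],"roll": 0},{"travel": [0.6,0,0],"roll": 0},{"travel": [0.6,0,0],"roll": 0}]'

```text
t: 19.93
eef_pos: [0.6432, -0.0141, 0.1924]
orientation: [-3.134, 0.029, 0.835]
ft_force: [-38.1, -25.2, 16.2]
width: 0.003
grip_force: 22.3
```

Emit:
play_rows --moves '[{"travel": [-1,0,0],"roll": 0},{"travel": [-2.5,0,0],"roll": 0},{"travel": [-5,0,-3],"roll": 0},{"travel": [-7,0,-7],"roll": 0},{"travel": [-7,0,-11],"roll": 0},{"travel": [-7,0,-15],"roll": 0},{"travel": [-7,0,-18],"roll": 0},{"travel": [-7,0,-18],"roll": 0},{"travel": [-7,0,-18],"roll": 0}]' --claw 2

```text
t: 20.68
eef_pos: [0.6064, -0.0578, 0.3757]
orientation: [3.136, -0.004, 0.836]
ft_force: [-0.6, 1.2, -0.1]
width: 0.208
grip_force: 0.0
```

Run:
```python
from h import *
np.set_printoptions(precision=4,suppress=True)
c=wrist("9");s=c["s"];yaw=.8395;e=np.array([np.cos(yaw),np.sin(yaw)]);n=np.array([-e[1],e[0]]);M=np.array([.7056,.0756])-.006*e
t=s["eef_pos"];print("tcp fix",(t[:2]-M)@e,(t[:2]-M)@n,t[2],s["orientation"],s["t"])
g=cv2.cvtColor(c["frame"],cv2.COLOR_BGR2GRAY).astype(int)
def px(X):
    p=c["Rw"].T@(np.array(X)-c["o"]);return c["fx"]*p[0]/p[2]+c["cx"],c["fy"]*p[1]/p[2]+c["cy"]
for y in(.05,.03,.0,-.03,-.05):
    u,v=px([*(M-.085*e+y*n),.235]);a=int(v)-14
    col=g[a:a+28,int(u)];print(y,round(u),round(v,1),a,list(map(int,col)))
u,v=px([*(M-.06*e),.211]);u=int(u);v=int(v);print("head end",v-12,list(map(int,g[v-12:v+12,u+6])),px([*(M-.06*e),.211]))
```

```text
tcp fix -0.15958885071471246 -0.01523711954810767 0.375690032704903 [ 3.1359 -0.0037  0.8365] 20.6833
0.05 232 122.4 108 [84, 82, 81, 84, 84, 85, 81, 81, 105, 118, 125, 125, 125, 123, 121, 124, 121, 122, 121, 111, 99, 99, 101, 103, 101, 103, 103, 104]
0.03 259 122.3 108 [85, 87, 88, 87, 87, 88, 84, 79, 103, 123, 131, 131, 131, 124, 124, 122, 122, 121, 120, 111, 92, 71, 68, 80, 88, 90, 88, 86]
0.0 300 122.1 108 [84, 83, 83, 83, 86, 84, 82, 83, 102, 117, 123, 125, 123, 122, 124, 121, 121, 120, 119, 108, 92, 74, 90, 138, 152, 150, 151, 149]
-0.03 341 122.0 107 [57, 56, 55, 54, 52, 55, 53, 54, 77, 111, 130, 139, 141, 138, 136, 137, 136, 135, 137, 132, 119, 106, 125, 151, 159, 162, 161, 162]
-0.05 369 121.9 107 [45, 44, 49, 52, 54, 53, 55, 54, 80, 113, 131, 139, 138, 138, 138, 136, 137, 136, 136, 132, 119, 101, 113, 154, 171, 172, 172, 169]
head end 76 [179, 177, 175, 177, 177, 177, 177, 178, 178, 178, 178, 159, 117, 78, 67, 80, 87, 88, 85, 86, 86, 87, 89, 87] (np.float64(301.24605159486356), np.float64(88.7112124643997))
```

The door's top edge runs parallel to the guard (within about 0.005 rad) at x = -85, and the head end is still at -60 mm. Both goals are met, so I'm handing in.

```bash
python3 -c "
from workcell import finish_job;print(finish_job())"
```

```text
the job is handed in; nothing more can be done
None
```

The bar is home in the bore and the door is shut on its catch, both checked in the last wrist-camera image, and I handed the job in at about 21 s of the 72 s; no verdict came back.

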